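# Jack up the bench analyser and hold it

### The arm

A 6-joint arm with a two-finger parallel gripper is mounted at the origin on the work surface. World frame = base frame: x ahead of the robot, y to its left, z up, the work surface at z = 0. Lengths are in m, angles in degrees, forces in N, time in s.
With the tool pointing down it reaches from about 0.3 to 0.75 m from the base axis. Payload 8.5 kg.
Tool frame: the origin (TCP) lies at the very end of the fingers, on their centre line; the grasp point (between the pads) lies 19 mm behind it; z points along the fingers, y is the line along which they close (so a half turn about z gives the same grasp; the last joint's range is limited). The gripper opens to 85 mm and grips with 20 to 120 N. Pads are 22 mm wide; open, the fingers measure 114 mm over their backs; the gripper's body (76 mm by 85 mm) begins 54 mm behind the grasp point. The pads swing forward as they close: fully open they stand 13 mm farther back than shut.
Start: joints at [-12.336, 21.807, 74.336, -0, 83.858, -12.336], TCP at [0.55, 0, 0.231] pointing down, gripper open.
Joint ranges: [-178.18, 178.18], [-50.72, 133.34], [12.68, 142.11], [-81.47, 261.47], [9.98, 163.14], [-165.26, 165.26]. Speed limits (degrees/s): [136.94, 136.94, 180, 180, 180, 180].

### API

Orientations are given as a 3x3 rotation matrix whose columns are the frame's x, y, z axes.
In Python, from rig import observe, cams, ticket gives the robot as it stands.
- The arm moves only by the tool move_arm, never from a script. Its arguments are lists of equal length, an entry for each row: "jaw": the finger opening in cm, from 0 to 8.54; "dp": the shift along the tool's x, y, z in cm, a list of three; "turn": the turn, a rotation vector about the tool's x, y, z in rad, a list of three. In form: {"jaw": [jaw, ...], "dp": [[tx, ty, tz], ...], "turn": [[wx, wy, wz], ...]}. A call has 1 to 12 rows; each row shifts and turns the commanded pose from where the row before left it, along the tool's axes as they then stand; what a row does not reach is not made up. A row lasts 1/12 s, in which the tool goes at most 41.7 mm and 7.16 degrees, less where a joint would pass 70% of its speed; a pose out of reach is approached as far as the arm can. A call is refused whole if a number of a shift passes 4.17 or a number of a turn 0.125, either way. A call with a gripper value outside its range is refused whole. The fingers move at their own pace and stop on an object; "force" is the grip in N (left out, the last holds). Time passes only in rows, so rows that do not move let the fingers close. It gives the time, the measured TCP pose, the force, the opening and the grip force at its end, in the units of the state.
- observe(): the state, without advancing time (a new reading comes with each control period).
- cams.get_image(name): name is "scene" or "side" or "wrist"; returns (picture, depth): 480x640x3 uint8, red, green, blue; 480x640 float32, m along the optical axis (not along the pixel's ray), 0 where there is no reading.
- cams.calibration(name): a dict with "vertical_fov" (degrees; the focal length in pixels is half the picture's height over the tangent of half this angle, whatever the lens; pixels are square), "cx", "cy" (the principal point, pixels), "view" (4x4, takes a point from world to camera coordinates); the wrist camera has in their place "tool_from_camera" (4x4, takes a point from camera to tool coordinates, whose origin is the TCP and whose axes are the flange's). Camera axes: x right, y up, looking along -z (the intrinsics and any distortion apply to the point x, -y, -z); pixel columns grow to the right and rows downward; lengths in m; the calibration is good to about 2 mm. The wrist camera is an equidistant fisheye: a pixel r from the principal point sees the ray r / f radians off the axis. A picture is of the moment at which its call begins: read the wrist's pose just before it. calibration takes no time and is no camera call.
- ticket.close_job(): hands the job in; it is judged then, once.
Trained networks look in the newest picture that a camera, given by its name, has taken for a name from the list of things; names that differ only in an ending like _2 or _b are one class to them, and where a whole thing is asked for, a point or a joint stands for the part that bears it (a point fixed in the world has none). Each returns a list of dicts, best first, with "p" (0 to 1); they miss things now and then, are a little off and sometimes report something else, mostly with a low value. They report only what shows in the picture. A call takes as long as a camera call.
- cams.spot_in(camera, query): "box" ([centre column, centre row, width, height] as shares, 0 to 1, of the picture: columns of its width, rows of its height, round what is visible of it).
- cams.outline_of(camera, query): "mask" (480x640 bool, what is visible of it) and "box" ([centre column, centre row, width, height] as shares, 0 to 1, of the picture: columns of its width, rows of its height, round what is visible of it).
- cams.mark_of(camera, query): "location" ([column, row] as shares, 0 to 1, of the picture: columns of its width, rows of its height: a listed point, or the origin of a listed thing).
The state is a dict: "time_s": time; "q": joint angles; "qvel": joint speeds; "joint_efforts": joint torques, N m; "position": TCP position; "tool_rot": TCP orientation; "ft_force": force on the tool from outside, world axes, zero at the start; "wrist_torque": the same for the moment, N m; "grip_width": finger opening in m; "gripper_force": force on a finger pad.
Only numpy, scipy, OpenCV 4.12 (cv2) and the standard library are available. Lean on these libraries where they do the work, as an engineer would, in place of code of your own. Each camera call takes 0.05 s, during which the arm holds its last target. There are 200 camera calls.

### The job

Park the analyser from its control pad by pressing the round key, then the square key, then the bar key, one at a time. Then stand the lever jack on the table with its saddle centred under the analyser's lift lug (the bracket with the raised ring on top), pump its handle fully down once as a trial, let the handle come all the way back up so that the analyser settles on its stand, pump it fully down again and finish while still holding the handle down, the jack alone keeping that side of the analyser raised. Do not push or lift the analyser itself with the robot, do not tip the jack over, and leave the other things on the bench where they are.

Things in the scene. Friction and masses are not known exactly. Their poses are not given: they have to be found in the camera images.
- key_round_top (a point): The three keys stand in a row on the control pad in any order; each is a white cap in a 48 x 44 mm black housing, neighbours 54 mm apart centre to centre. This point is the centre of the top face of the ROUND cap (28 mm diameter), 36 mm above the table when up; z up, y along the row, x across it (the same for all keys).
- key_round (a joint): travel of the round key: 0 up, 0.006 m fully down; spring, about 1.5 N to start and 5 N fully down; counts as pressed beyond 0.004; springs back by itself
- key_square_top (a point): centre of the top face of the SQUARE cap (26 x 26 mm), 36 mm above the table when up
- key_square (a joint): travel of the square key, same values and spring as the round one
- key_bar_top (a point): centre of the top face of the BAR cap (36 x 14 mm, narrow), 36 mm above the table when up
- key_bar (a joint): travel of the bar key, same values and spring as the round one
- jack: loose lever jack, 0.84 kg. Origin: under the centre of the pump block, at the base's underside; z up, +x to the saddle, -x to the handle. Base 185 x 80 x 10 mm, x -100 to +85. Grip it by the upright pump block, 34 x 36 mm (x, y), top at z 88, across y from above. Saddle at x +65; handle pivot at x -22, z 62. No catch: letting the handle up lowers the saddle.
- saddle_top (a point): centre of the top face of the jack's saddle, a 36 mm steel disc; 65 mm ahead (+x) of the jack's origin and 58 mm above its underside with the handle up; rises 36 mm at full stroke
- handle_pad (a point): centre of the top face of the rubber pad at the end of the pump handle (44 mm along the handle, 56 mm across, 10 mm thick), 110 mm from the pivot; about 124 mm above the table with the handle up, about 62 mm fully down. Its x axis is the jack's x, rocking with the handle.
- handle (a joint): pump handle: 0 fully up (0.55 rad above level, its pad towards the jack's -x), 0.6 rad fully down at its stop (0.05 rad below level). Springs up by itself; saddle lift = 0.06 m per rad. Pushing at the pad takes 3 to 5 N free and 10 to 16 N while it lifts the analyser
- stand: fixed base plate 300 x 200 x 10 mm with the analyser on it; origin under its centre, y from the lug side to the hinge side. Analyser: white box 280 x 220 mm (x, y), y -110 to +110, top at z 142, about 4 kg, hinged along y +100. On its -y face: lift lug (x -50) and a smaller plain cable bracket (34 mm wide, 30 out, x +85), not a lift point.
- lift_pad (a point): lift point: centre of the flat underside of the lift lug, a steel bracket 56 mm wide, 62 mm out from the analyser's -y face, with a raised 42 mm ring on top right above this point. 80 mm above the table with the analyser down, 34 mm out from the face; lug 12 mm thick, ring 7 mm high. Axes as the stand's.
- analyser (a joint): tilt of the analyser about its hinge: 0 down on its stand, grows as the lug side rises (1 rad = 0.244 m at the lift point), about 0.057 at the jack's full stroke
- vial: bystander: small capped sample bottle, 32 mm diameter, 70 mm tall; origin at the centre of its underside
- tape: bystander: roll of tape lying flat, 60 mm outside diameter, 19 mm high; origin under its centre
- mug: bystander: white mug, 80 mm diameter, 90 mm tall; origin under its centre
- stapler: bystander: stapler, 120 x 30 x 40 mm; origin under its centre
- sample_case: bystander: clear plastic case, 70 x 50 x 35 mm; origin under its centre

How it is judged (in metres and radians):
On the way, in this order (a step that is already met when the one before it is completed fails the run):
1. the round key is pressed alone (value of joint key_round above 0.004 m and value of joint each of key_square, key_bar below 0.0015 m), for 0.05 s.
2. then the square key alone (value of joint key_square above 0.004 m and value of joint each of key_round, key_bar below 0.0015 m), for 0.05 s.
3. then the bar key alone (value of joint key_bar above 0.004 m and value of joint each of key_round, key_square below 0.0015 m), for 0.05 s.
4. the jack stands on the table with its saddle centred under the lift lug, handle up (horizontal distance between saddle_top and lift_pad below 0.012 m and height (world z) of jack below 0.005 m and angle between jack's own z axis and vertical below 0.08 rad and value of joint handle below 0.1 rad), for 0.2 s.
5. first stroke: handle fully down, the lug side raised by the jack (horizontal distance between saddle_top and lift_pad below 0.012 m and value of joint handle above 0.53 rad and value of joint analyser above 0.036 rad), for 0.1 s.
6. handle all the way up again, analyser down on its stand (value of joint handle below 0.06 rad and value of joint analyser below 0.004 rad), for 0.1 s.
At the end, for the whole second after the job is handed in: Jack flat on the table (under 0.08 rad), saddle within 12 mm of the lift point; fingers press the jack (over 2 N) and keep the handle over 0.53 of 0.6 rad; analyser tilted over 0.036 rad (lug up 9 mm), still, carried by the jack (over 4 N), untouched by the robot (all of step 5 and height (world z) of jack below 0.005 m and angle between jack's own z axis and vertical below 0.08 rad and contact force between the fingers and jack above 2 N and contact force between jack and stand above 4 N and contact force between each of the arm, the fingers and stand below 0.5 N and velocity of joint analyser below 0.03 rad/s); the arm keeps its last pose, push and grip.
It fails at once if the robot pushes on the analyser or its stand (over 12 N), or props it up itself (contact force between any of the arm, the fingers and stand above 12 N or (value of joint analyser above 0.01 rad and contact force between the arm and stand above 2 N) or (value of joint analyser above 0.01 rad and contact force between the fingers and stand above 2 N)).
It fails at once if the jack is tipped over (angle between jack's own z axis and vertical above 0.6 rad).
It fails at once if a bystander is moved more than 30 mm (distance of any of vial, tape, mug, stapler, sample_case from where it was at the start of the episode above 0.03 m).
It fails at once if two keys are pressed at once (value of joint each of key_round, key_square above 0.004 m or value of joint each of key_square, key_bar above 0.004 m or value of joint each of key_round, key_bar above 0.004 m).
It also fails if it takes over 72 s, if anything falls off the work surface, if the arm or the gripper's body presses on something with over 40 N, if the wrist force passes 120 N, or if a joint passes its speed limit or range.

## Working session

There is one attempt and no reset: what is moved stays moved. The work goes in short steps, Python scripts to look and compute and a tool call to move; the robot and the scene stay as the last step left them, time stands still between calls to the robot, and variables do not carry over. Pictures are saved under pics/ and viewed, at most 10 in all, crops included, and the job is handed in when it is done.

Besides the shell and the picture viewer there is one more tool, called after ">>>" by a JSON object that holds its "name" and its "arguments", one argument or row to a line. move_arm: Moves the arm, as the interface text tells. Its arguments: {"type":"object","properties":{"jaw":{"type":"array","items":{"type":"number"}},"dp":{"type":"array","items":{"type":"array","items":{"type":"number"}}},"turn":{"type":"array","items":{"type":"array","items":{"type":"number"}}},"force":{"type":"number"}},"required":["jaw","dp","turn"]}

```bash
mkdir -p pics
cat > h.py <<'E'
import numpy as np, cv2
from rig import observe, cams, ticket
def K(name):
    c=cams.calibration(name); return c, 240/np.tan(np.radians(c["vertical_fov"]/2))
def pt(name,uv,depth=None,z=None,st=None):
    """world point from pixel; with depth map or known plane z"""
    c,f=K(name); u,v=uv; x=(u-c["cx"])/f; y=(v-c["cy"])/f
    if name=="wrist":
        r=np.hypot(x,y); d=np.array([np.sin(r)*x/max(r,1e-9),-np.sin(r)*y/max(r,1e-9),-np.cos(r)])
        st=st or observe(); T=np.eye(4); T[:3,:3]=st["tool_rot"]; T[:3,3]=st["position"]; M=T@np.array(c["tool_from_camera"])
    else:
        d=np.array([x,-y,-1.]); M=np.linalg.inv(np.array(c["view"]))
    D=M[:3,:3]@d; o=M[:3,3]
    if z is not None: return o+D*(z-o[2])/D[2]
    dd=depth[int(v)-1:int(v)+2,int(u)-1:int(u)+2]; dd=np.median(dd[dd>0]) if (dd>0).any() else np.nan
    return o+D*dd/(-d[2])
def save(n,im): cv2.imwrite("pics/"+n+".png",im[:,:,::-1])
E
python3 - <<'E'
from h import *
for n in ["scene","side","wrist"]:
    im,d=cams.get_image(n); save(n+"0",im)
    for q,z in [("key_round_top",.036),("key_square_top",.036),("key_bar_top",.036),("jack",0),("saddle_top",.058),("handle_pad",.124),("lift_pad",.08),("stand",0),("vial",0),("tape",0),("mug",0),("stapler",0),("sample_case",0)]:
        r=cams.mark_of(n,q)[:2]
        print(n,q,[(round(a["p"],2),(np.array(a["location"])*[640,480]).round(),pt(n,np.array(a["location"])*[640,480],z=z).round(3)) for a in r])
print(observe()["time_s"],observe()["tool_rot"])
E
```

```text
scene key_round_top [(0.52, array([215., 205.]), array([ 0.403, -0.221,  0.036]))]
scene key_square_top [(0.48, array([170., 211.]), array([ 0.419, -0.327,  0.036]))]
scene key_bar_top [(0.52, array([194., 213.]), array([ 0.429, -0.27 ,  0.036]))]
scene jack [(0.8, array([243., 277.]), array([ 0.603, -0.149,  0.   ]))]
scene saddle_top [(0.49, array([225., 244.]), array([ 0.553, -0.185,  0.058]))]
scene handle_pad [(0.66, array([256., 277.]), array([ 0.71 , -0.11 ,  0.124]))]
scene lift_pad [(0.73, array([389., 261.]), array([0.642, 0.168, 0.08 ]))]
scene stand []
scene vial [(0.71, array([391., 263.]), array([0.579, 0.189, 0.   ])), (0.56, array([272., 212.]), array([ 0.394, -0.083,  0.   ]))]
scene tape [(0.87, array([316., 334.]), array([0.764, 0.006, 0.   ]))]
scene mug [(0.88, array([183., 338.]), array([ 0.759, -0.264,  0.   ]))]
scene stapler [(0.8, array([129., 282.]), array([ 0.607, -0.401,  0.   ]))]
scene sample_case [(0.61, array([257., 337.]), array([ 0.764, -0.116, -0.   ]))]
side key_round_top [(0.54, array([395., 274.]), array([ 0.722, -0.148,  0.036]))]
side key_squa
[... 1429 characters left out ...]
 array([323., 392.]), array([ 0.548, -0.182,  0.058]))]
wrist handle_pad [(0.76, array([508., 359.]), array([ 0.711, -0.103,  0.124]))]
wrist lift_pad [(0.92, array([444.,  28.]), array([0.646, 0.171, 0.08 ]))]
wrist stand []
wrist vial [(0.81, array([183., 285.]), array([ 0.388, -0.083,  0.   ]))]
wrist tape [(0.97, array([521., 210.]), array([0.771, 0.006, 0.   ]))]
wrist mug []
wrist stapler []
wrist sample_case [(0.72, array([498., 308.]), array([ 0.76 , -0.115,  0.   ])), (0.4, array([503., 357.]), array([ 0.784, -0.188,  0.   ]))]
2.1 [[ 1.56266036e-05  1.00000000e+00 -3.64384552e-06]
 [ 1.00000000e+00 -1.56266215e-05 -4.91581750e-06]
 [-4.91587444e-06 -3.64376871e-06 -1.00000000e+00]]
```

View pics/scene0.png

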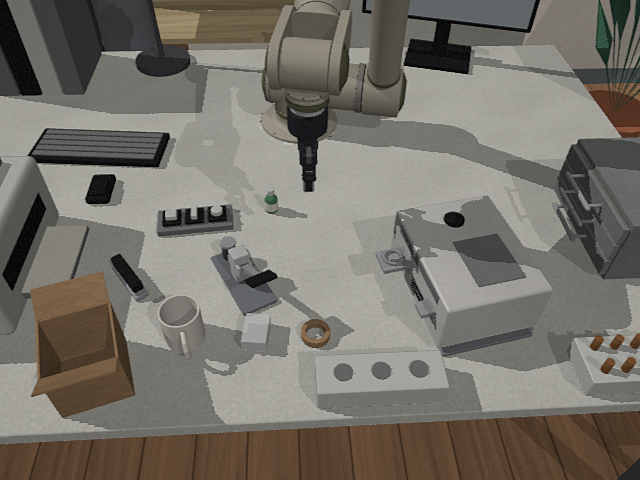

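View pics/wrist0.png

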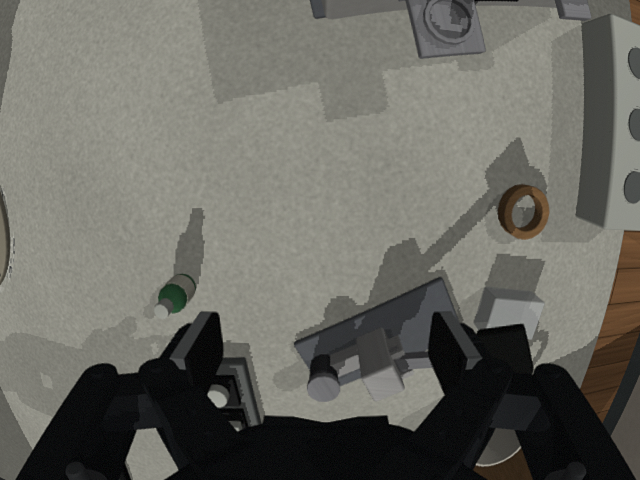

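The scene picture shows the key pad at about (195,218), with square, bar and round from left to right. The jack is at (243,275), saddle toward the upper left and handle to the right, and the lug is at (392,258). I'm moving over the keys for a closer look.

>>> {"name": "move_arm", "arguments": {
  "jaw": [0,0,0,0,0,0,0,0,0,0],
  "dp": [
    [-3.6,-1.3,0.2],
    [-3.6,-1.3,0.2],
    [-3.6,-1.3,0.2],
    [-3.6,-1.3,0.2],
    [-3.6,-1.3,0.2],
    [-3.6,-1.3,0.2],
    [-3.6,-1.3,0.2],
    [-3.6,-1.3,0.2],
    [-3.6,-1.3,0.2],
    [0,0,0]
  ],
  "turn": [
    [0,0,0],
    [0,0,0],
    [0,0,0],
    [0,0,0],
    [0,0,0],
    [0,0,0],
    [0,0,0],
    [0,0,0],
    [0,0,0],
    [0,0,0]
  ]
}}

```text
time_s: 2.93
position: [0.4308, -0.3295, 0.2126]
tool_rot: [[0.006, 1.0, -0.001], [1.0, -0.006, -0.001], [-0.001, -0.001, -1.0]]
ft_force: [-0.9, 0.6, -0.3]
grip_width: -0.0
gripper_force: 0.0
```

Run:
```python
from h import *
st=observe(); im,d=cams.get_image("wrist"); save("w1",im)
print(st["position"],st["q"])
for q in ["key_round_top","key_square_top","key_bar_top"]:
    for a in cams.mark_of("wrist",q)[:2]:
        uv=np.array(a["location"])*[640,480]; print(q,round(a["p"],2),uv.round(),pt("wrist",uv,z=.036,st=st).round(4),pt("wrist",uv,depth=d,st=st).round(4))
```

```text
[ 0.4307609  -0.32945919  0.21262186] [-49.88034238  21.85399396  77.47091559  -0.08927253  80.65120086
 -49.54689022]
key_round_top 0.97 [310.  96.] [ 0.4185 -0.2186  0.036 ] [ 0.4187 -0.219   0.0398]
key_square_top 0.77 [322. 216.] [ 0.4277 -0.323   0.036 ] [ 0.4277 -0.3223  0.0392]
key_square_top 0.44 [319. 156.] [ 0.4256 -0.2697  0.036 ] [ 0.4257 -0.2695  0.0401]
```

View pics/w1.png

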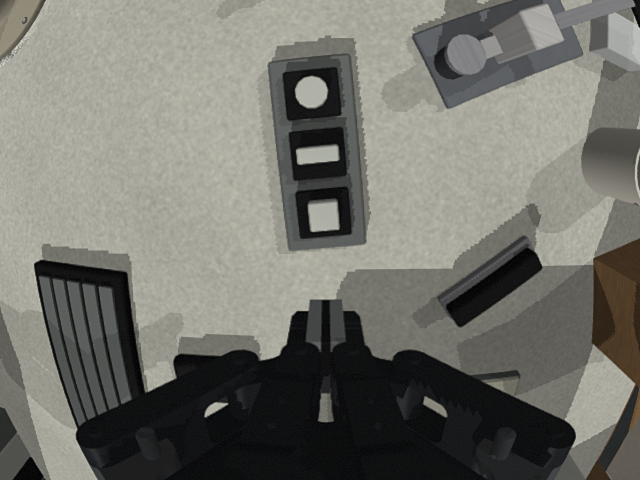

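>>> {"name": "move_arm", "arguments": {
  "jaw": [0,0,0,0,0,0,0],
  "dp": [
    [2.8,-0.3,2.0],
    [2.8,-0.3,2.0],
    [2.8,-0.3,2.0],
    [2.8,-0.3,2.0],
    [0,0,4.0],
    [0,0,4.0],
    [0,0,0]
  ],
  "turn": [
    [0,0,0],
    [0,0,0],
    [0,0,0],
    [0,0,0],
    [0,0,0],
    [0,0,0],
    [0,0,0]
  ]
}}

```text
time_s: 3.72
position: [0.4189, -0.2083, 0.0486]
tool_rot: [[-0.003, 1.0, -0.008], [1.0, 0.003, 0.007], [0.007, -0.008, -1.0]]
ft_force: [-1.3, 1.9, 0.1]
grip_width: 0.0005
gripper_force: 0.0
```

>>> {"name": "move_arm", "arguments": {
  "jaw": [0,0,0,0],
  "dp": [
    [-0.6,0,0],
    [0,0,0.8],
    [0,0,0],
    [0,0,0]
  ],
  "turn": [
    [0,0,0],
    [0,0,0],
    [0,0,0],
    [0,0,0]
  ]
}}

```text
time_s: 4.05
position: [0.4215, -0.2186, 0.0466]
tool_rot: [[0.0, 1.0, 0.002], [1.0, -0.0, -0.002], [-0.002, 0.002, -1.0]]
ft_force: [-0.2, 0.5, 0.8]
grip_width: 0.0
gripper_force: 0.0
```

>>> {"name": "move_arm", "arguments": {
  "jaw": [0,0,0,0],
  "dp": [
    [0,-0.2,0.8],
    [0,0,0.7],
    [0,0,0],
    [0,0,0]
  ],
  "turn": [
    [0,0,0],
    [0,0,0],
    [0,0,0],
    [0,0,0]
  ]
}}

```text
time_s: 4.38
position: [0.4198, -0.2189, 0.0333]
tool_rot: [[-0.0, 1.0, 0.004], [1.0, 0.0, -0.004], [-0.004, 0.004, -1.0]]
ft_force: [-6.6, 4.4, 41.0]
grip_width: 0.0
gripper_force: 20.6
```

>>> {"name": "move_arm", "arguments": {
  "jaw": [0,0,0],
  "dp": [
    [0,0,-0.1],
    [0,0,0],
    [0,0,0]
  ],
  "turn": [
    [0,0,0],
    [0,0,0],
    [0,0,0]
  ]
}}

```text
time_s: 4.63
position: [0.4197, -0.2189, 0.0336]
tool_rot: [[-0.0, 1.0, 0.003], [1.0, 0.0, -0.003], [-0.003, 0.003, -1.0]]
ft_force: [-5.0, 3.2, 29.7]
grip_width: 0.0
gripper_force: 15.0
```

Run:
```python
from h import *
im,d=cams.get_image("side"); st=observe(); print(st["position"],st["ft_force"])
c,f=K("side"); p=np.array(c["view"])@np.append(st["position"],1); u=c["cx"]+f*p[0]/-p[2]; v=c["cy"]-f*p[1]/-p[2]; print(u,v)
u,v=int(u),int(v)
save("s1",cv2.resize(im[max(0,v-45):v+45,u-60:u+60],None,fx=6,fy=6,interpolation=cv2.INTER_CUBIC))
```

```text
[ 0.41973584 -0.21886457  0.03356261] [-4.38150328  2.78642116 30.30233701]
316.5133341474874 347.3858200012911
```

View pics/s1.png

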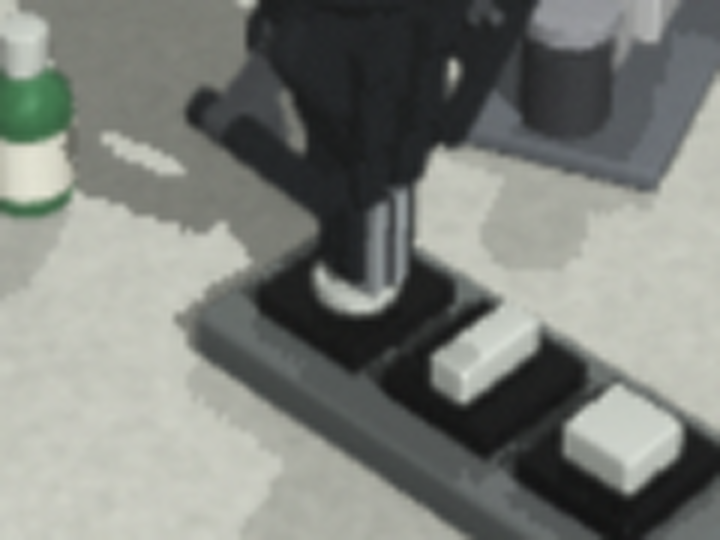

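The side crop shows the round cap pressed flush under the fingertips at (365,290), with the other two caps up. Next is the square key.

>>> {"name": "move_arm", "arguments": {
  "jaw": [0,0,0,0,0,0,0,0],
  "dp": [
    [0,0,-2.5],
    [-3.4,0.3,0],
    [-3.4,0.3,0],
    [-3.4,0.3,0],
    [0,0,0],
    [0,0,0],
    [0,0,0],
    [0,0,0]
  ],
  "turn": [
    [0,0,0],
    [0,0,0],
    [0,0,0],
    [0,0,0],
    [0,0,0],
    [0,0,0],
    [0,0,0],
    [0,0,0]
  ]
}}

```text
time_s: 5.35
position: [0.4277, -0.3188, 0.0561]
tool_rot: [[-0.001, 1.0, -0.001], [1.0, 0.001, 0.001], [0.001, -0.001, -1.0]]
ft_force: [0.6, 0.4, 0.4]
grip_width: -0.0002
gripper_force: 0.0
```

>>> {"name": "move_arm", "arguments": {
  "jaw": [0,0,0,0],
  "dp": [
    [-0.3,0,1.2],
    [0,0,1.1],
    [0,0,0],
    [0,0,0]
  ],
  "turn": [
    [0,0,0],
    [0,0,0],
    [0,0,0],
    [0,0,0]
  ]
}}

```text
time_s: 5.68
position: [0.4285, -0.3227, 0.0342]
tool_rot: [[-0.001, 1.0, 0.001], [1.0, 0.001, -0.002], [-0.002, 0.001, -1.0]]
ft_force: [-0.3, -0.8, 4.9]
grip_width: 0.0001
gripper_force: 2.3
```

>>> {"name": "move_arm", "arguments": {
  "jaw": [0,0,0,0,0,0,0],
  "dp": [
    [0,0,0.03],
    [0,0,-2.3],
    [2.7,-0.2,0],
    [2.6,-0.2,0],
    [0,0,0],
    [0,0,0],
    [0,0,0]
  ],
  "turn": [
    [0,0,0],
    [0,0,0],
    [0,0,0],
    [0,0,0],
    [0,0,0],
    [0,0,0],
    [0,0,0]
  ]
}}

```text
time_s: 6.27
position: [0.4243, -0.2699, 0.0562]
tool_rot: [[-0.001, 1.0, 0.0], [1.0, 0.001, -0.001], [-0.001, 0.0, -1.0]]
ft_force: [0.1, -0.9, -1.1]
grip_width: 0.0003
gripper_force: 0.0
```

>>> {"name": "move_arm", "arguments": {
  "jaw": [0,0,0,0,0],
  "dp": [
    [0,0,1.2],
    [0,0,1.12],
    [0,0,0],
    [0,0,0],
    [0,0,0]
  ],
  "turn": [
    [0,0,0],
    [0,0,0],
    [0,0,0],
    [0,0,0],
    [0,0,0]
  ]
}}

```text
time_s: 6.68
position: [0.4247, -0.2711, 0.0339]
tool_rot: [[0.001, 1.0, 0.002], [1.0, -0.001, -0.002], [-0.002, 0.002, -1.0]]
ft_force: [-1.1, 1.8, 13.0]
grip_width: -0.0001
gripper_force: 6.3
```

>>> {"name": "move_arm", "arguments": {
  "jaw": [0,0,0,2,4,6,8,8.5,8.5,8.5,8.5],
  "dp": [
    [0,0,-4],
    [0,0,-4],
    [0,0,-4],
    [0,0,-4],
    [2,2.9,0],
    [2,2.9,0],
    [2,2.9,0],
    [2,2.9,0],
    [2,2.9,0],
    [2,2.9,0],
    [0,0,0]
  ],
  "turn": [
    [0,0,0],
    [0,0,0],
    [0,0,0],
    [0,0,0],
    [0,0,0],
    [0,0,0],
    [0,0,0],
    [0,0,0],
    [0,0,0],
    [0,0,0],
    [0,0,0]
  ]
}}

```text
time_s: 7.6
position: [0.6017, -0.1471, 0.192]
tool_rot: [[-0.004, 1.0, 0.001], [1.0, 0.004, 0.001], [0.001, 0.001, -1.0]]
ft_force: [0.7, 0.2, -0.2]
grip_width: 0.0854
gripper_force: 0.0
```

>>> {"name": "move_arm", "arguments": {
  "jaw": [8.5,8.5,8.5,8.5,8.5,8.5,8.5,8.5],
  "dp": [
    [0,0,0],
    [0,0,0],
    [0,0,0],
    [0,0,0],
    [0,0,0],
    [0,0,0],
    [0,0,0],
    [0,0,0]
  ],
  "turn": [
    [0,0,-0.125],
    [0,0,-0.125],
    [0,0,-0.125],
    [0,0,-0.125],
    [0,0,-0.125],
    [0,0,-0.125],
    [0,0,-0.125],
    [0,0,-0.125]
  ]
}}

```text
time_s: 8.27
position: [0.598, -0.1508, 0.1926]
tool_rot: [[-0.844, 0.536, -0.0], [0.536, 0.844, -0.0], [0.0, -0.0, -1.0]]
ft_force: [0.6, 0.4, 0.3]
grip_width: 0.085
gripper_force: 0.0
```

>>> {"name": "move_arm", "arguments": {
  "jaw": [8.5,8.5,8.5,8.5,8.5,8.5,8.5,8.5,8.5,8.5,8.5],
  "dp": [
    [0,0,0],
    [0,0,0],
    [0,0,0],
    [0,0,0],
    [0,0,0],
    [0,0,0],
    [0,0,0],
    [0,0,0],
    [0,0,0],
    [0,0,0],
    [0,0,0]
  ],
  "turn": [
    [0,0,-0.125],
    [0,0,-0.125],
    [0,0,-0.125],
    [0,0,-0.125],
    [0,0,-0.125],
    [0,0,-0.125],
    [0,0,-0.125],
    [0,0,-0.125],
    [0,0,-0.1],
    [0,0,0],
    [0,0,0]
  ]
}}

```text
time_s: 9.18
position: [0.598, -0.1506, 0.1926]
tool_rot: [[-0.865, -0.502, -0.0], [-0.502, 0.865, -0.0], [0.0, 0.0, -1.0]]
ft_force: [0.1, -0.2, -0.4]
grip_width: 0.0848
gripper_force: 0.0
```

Run:
```python
from h import *
st=observe(); im,d=cams.get_image("wrist"); save("w2",im); np.save("d2.npy",d)
print(st["position"],st["tool_rot"],st["q"])
for q,z in [("jack",0),("saddle_top",.058),("handle_pad",.124)]:
    for a in cams.mark_of("wrist",q)[:2]:
        uv=np.array(a["location"])*[640,480]; print(q,round(a["p"],2),uv.round(),pt("wrist",uv,z=z,st=st).round(4),pt("wrist",uv,depth=d,st=st).round(4))
print(pt("wrist",(60,120),depth=d,st=st))
```

```text
[ 0.59797893 -0.15057948  0.1926435 ] [[-8.65059827e-01 -5.01668688e-01 -1.49932491e-04]
 [-5.01668693e-01  8.65059838e-01 -8.44964031e-06]
 [ 1.33939496e-04  6.79069923e-05 -9.99999989e-01]] [-2.51169799e+01  3.01235824e+01  6.67969591e+01 -4.11465398e-03
  8.30870312e+01 -1.45226946e+02]
jack 0.74 [327. 229.] [ 0.605  -0.1442  0.    ] [ 0.589  -0.1539  0.0741]
saddle_top 0.83 [326. 162.] [ 0.5484 -0.1787  0.058 ] [ 0.5484 -0.1787  0.0577]
handle_pad 0.78 [311. 418.] [ 0.7093 -0.0981  0.124 ] [ 0.7089 -0.0983  0.1245]
[ 0.64030073 -0.45274738 -0.00068903]
```

View pics/w2.png

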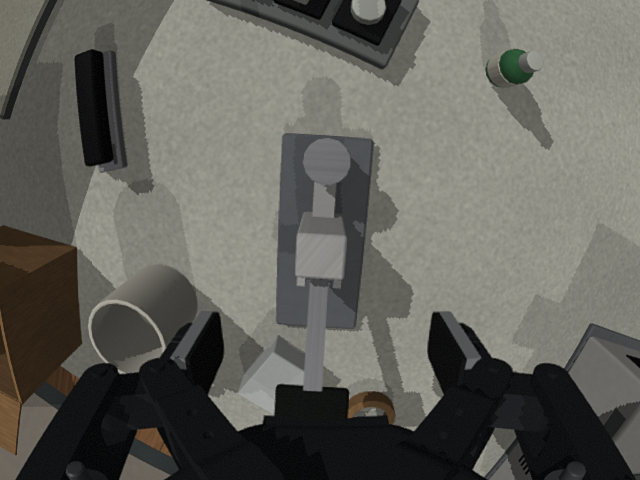

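>>> {"name": "move_arm", "arguments": {
  "jaw": [8.5,8.5,8.5,8.5,8.5,8.5],
  "dp": [
    [-0.8,-0.35,0],
    [0,0,3.5],
    [0,0,3.5],
    [0,0,3.5],
    [0,0,3.5],
    [0,0,0]
  ],
  "turn": [
    [0,0,0.06],
    [0,0,0],
    [0,0,0],
    [0,0,0],
    [0,0,0],
    [0,0,0]
  ]
}}

```text
time_s: 9.88
position: [0.6035, -0.1477, 0.0464]
tool_rot: [[-0.892, -0.451, -0.011], [-0.451, 0.892, 0.005], [0.007, 0.009, -1.0]]
ft_force: [-1.0, 0.5, -0.0]
grip_width: 0.0845
gripper_force: 0.0
```

>>> {"name": "move_arm", "arguments": {
  "jaw": [5,3.4,3,3,3,3,3,3],
  "dp": [
    [0,0,0],
    [0,0,0],
    [0,0,0],
    [0,0,0],
    [0,0,0],
    [0,0,0],
    [0,0,0],
    [0,0,0]
  ],
  "turn": [
    [0,0,0],
    [0,0,0],
    [0,0,0],
    [0,0,0],
    [0,0,0],
    [0,0,0],
    [0,0,0],
    [0,0,0]
  ],
  "force": 60
}}

```text
time_s: 10.55
position: [0.6076, -0.1493, 0.0552]
tool_rot: [[-0.892, -0.452, 0.004], [-0.452, 0.892, -0.002], [-0.002, -0.003, -1.0]]
ft_force: [-0.4, 0.9, 7.5]
grip_width: 0.0351
gripper_force: 62.6
```

>>> {"name": "move_arm", "arguments": {
  "jaw": [3,3,3,3,3,3,3,3,3,3,3],
  "dp": [
    [0,0,-1.5],
    [0,0,-3],
    [0,0,-3],
    [-1.0,1.6,0],
    [-1.3,2.1,0],
    [-1.3,2.1,0],
    [-1.3,2.1,0],
    [-1.3,2.1,0],
    [-1.0,1.6,0],
    [-0.7,1.2,0],
    [0,0,0]
  ],
  "turn": [
    [0,0,0],
    [0,0,0],
    [0,0,0],
    [0,0,0],
    [0,0,0],
    [0,0,0],
    [0,0,0],
    [0,0,0],
    [0,0,0],
    [0,0,0],
    [0,0,0]
  ],
  "force": 80
}}

```text
time_s: 11.47
position: [0.6186, 0.0037, 0.1274]
tool_rot: [[-0.891, -0.454, -0.002], [-0.454, 0.891, 0.001], [0.001, 0.002, -1.0]]
ft_force: [-0.2, 0.8, -9.6]
grip_width: 0.0348
gripper_force: 82.5
```

>>> {"name": "move_arm", "arguments": {
  "jaw": [3,3,3,3,3,3,3,3,3],
  "dp": [
    [0,0,0],
    [0,0,0],
    [0,0,0],
    [0,0,0],
    [0,0,0],
    [0,0,0],
    [0,0,0],
    [0,0,0],
    [0,0,0]
  ],
  "turn": [
    [0,0,0.08],
    [0,0,0.12],
    [0,0,0.12],
    [0,0,0.12],
    [0,0,0.12],
    [0,0,0.12],
    [0,0,0.12],
    [0,0,0.12],
    [0,0,0.12]
  ]
}}

```text
time_s: 12.22
position: [0.6188, 0.0002, 0.1275]
tool_rot: [[-0.838, 0.546, -0.001], [0.546, 0.838, -0.0], [0.001, -0.001, -1.0]]
ft_force: [-0.2, 0.1, -8.1]
grip_width: 0.0346
gripper_force: 82.4
```

>>> {"name": "move_arm", "arguments": {
  "jaw": [3,3,3,3,3,3,3,3,3,3,3],
  "dp": [
    [0,0,0],
    [0,0,0],
    [0,0,0],
    [0,0,0],
    [0,0,0],
    [0,0,0],
    [0,0,0],
    [0,0,0],
    [0,0,0],
    [0,0,0],
    [0,0,0]
  ],
  "turn": [
    [0,0,0.12],
    [0,0,0.12],
    [0,0,0.12],
    [0,0,0.12],
    [0,0,0.12],
    [0,0,0.12],
    [0,0,0.12],
    [0,0,0.1],
    [0,0,0.06],
    [0,0,0],
    [0,0,0]
  ]
}}

```text
time_s: 13.13
position: [0.619, 0.0004, 0.1276]
tool_rot: [[-0.001, 1.0, -0.001], [1.0, 0.001, -0.0], [-0.0, -0.001, -1.0]]
ft_force: [0.7, 0.1, -8.0]
grip_width: 0.0347
gripper_force: 82.5
```

Run:
```python
from h import *
st=observe(); im,d=cams.get_image("wrist"); save("w3",im); np.save("d3.npy",d)
print(st["time_s"],st["position"],st["tool_rot"].round(3) if hasattr(st["tool_rot"],"round") else st["tool_rot"],st["q"])
for q,z in [("saddle_top",.13),("lift_pad",.099)]:
    for a in cams.mark_of("wrist",q)[:2]:
        uv=np.array(a["location"])*[640,480]; print(q,round(a["p"],2),uv.round(),pt("wrist",uv,z=z,st=st).round(4),pt("wrist",uv,depth=d,st=st).round(4))
```

```text
13.1333 [6.18987645e-01 3.75595819e-04 1.27555736e-01] [[-0.001  1.    -0.001]
 [ 1.     0.001 -0.   ]
 [-0.    -0.001 -1.   ]] [-1.09018450e+01  3.35858253e+01  7.18180384e+01 -1.47372575e-02
  7.46428232e+01 -1.09809631e+01]
saddle_top 0.72 [330. 160.] [0.6205 0.0673 0.13  ] [0.6205 0.0673 0.13  ]
saddle_top 0.54 [448. 464.] [ 0.6914 -0.0999  0.13  ] [0.6454 0.0114 0.2185]
```

View pics/w3.png

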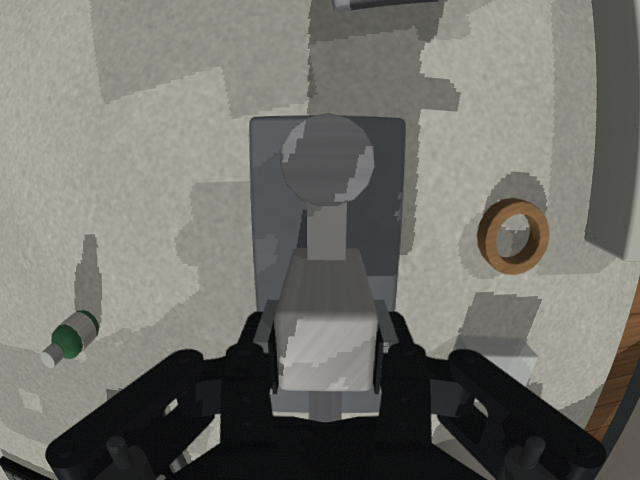

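The picture shows the jack held square, saddle at (328,160); the lug is just at the top edge. I'll work out the stand's yaw from the first pictures' corners and the scene depth.

Run:
```python
from h import *
st0={"position":[.55,0,.231],"tool_rot":[[0,1,0],[1,0,0],[0,0,-1]]}
for uv in [(418,57),(485,52),(407,3)]: print("w0",uv,pt("wrist",uv,z=.092,st=st0).round(4))
print("ring",pt("wrist",(450,19),z=.099,st=st0).round(4))
for n in ["scene","side"]:
    im,d=cams.get_image(n)
    for q in ["lift_pad","stand"]:
        for a in cams.mark_of(n,q)[:1]:
            uv=np.array(a["location"])*[640,480]; print(n,q,round(a["p"],2),uv.round(),pt(n,uv,z=.08 if q=="lift_pad" else 0).round(4),pt(n,uv,depth=d).round(4))
    m=cams.outline_of(n,"analyser")
    if m:
        m=m[0]["mask"]; v,u=np.nonzero(m&(d>0)); 
        P=np.array([pt(n,(a,b),depth=d) for a,b in zip(u[::2],v[::2])]); T=P[abs(P[:,2]-.142)<.006]
        r=cv2.minAreaRect((T[:,:2]*1000).astype(np.float32)); print(n,len(T),r)
    save(n+"3",im)
```

```text
w0 (418, 57) [0.6203 0.1404 0.092 ]
w0 (485, 52) [0.6762 0.1512 0.092 ]
w0 (407, 3) [0.6126 0.1851 0.092 ]
ring [0.6446 0.1729 0.099 ]
scene lift_pad 0.87 [390. 265.] [0.6524 0.1687 0.08  ] [0.6663 0.1649 0.0962]Traceback (most recent call last):
  File "<stdin>", line 13, in <module>
  File "h.py", line 7, in pt
    c,f=K(name); u,v=uv; x=(u-c["cx"])/f; y=(v-c["cy"])/f
        ~^^^^^^
  File "h.py", line 4, in K
    c=cams.calibration(name); return c, 240/np.tan(np.radians(c["vertical_fov"]/2))
ValueError: time passes only in moves, steps and waits
```

>>> {"name": "move_arm", "arguments": {
  "jaw": [3,3,3,3,3,3,3,3],
  "dp": [
    [0,0,0],
    [0,0,0],
    [1.0,1.5,1.5],
    [1.0,1.5,1.5],
    [1.0,1.5,1.5],
    [0.8,0.95,1.5],
    [0,0,0],
    [0,0,0]
  ],
  "turn": [
    [0,0,-0.09],
    [0,0,-0.09],
    [0,0,0],
    [0,0,0],
    [0,0,0],
    [0,0,0],
    [0,0,0],
    [0,0,0]
  ]
}}

```text
time_s: 14.15
position: [0.6657, 0.0485, 0.0668]
tool_rot: [[-0.18, 0.984, -0.002], [0.984, 0.18, 0.0], [0.0, -0.002, -1.0]]
ft_force: [-0.3, -0.5, -8.8]
grip_width: 0.0351
gripper_force: 83.5
```

Run:
```python
from h import *
cams.calibration("wrist")
st=observe(); im,d=cams.get_image("wrist"); save("w4",im); np.save("d4.npy",d)
print(st["time_s"],st["position"],np.array(st["tool_rot"]).round(3),st["ft_force"])
for q,z in [("saddle_top",.068),("lift_pad",.092)]:
    for a in cams.mark_of("wrist",q)[:2]:
        uv=np.array(a["location"])*[640,480]; print(q,round(a["p"],2),uv.round(),pt("wrist",uv,z=z,st=st).round(4))
```

```text
14.15 [0.66565193 0.04846799 0.06675009] [[-0.18   0.984 -0.002]
 [ 0.984  0.18   0.   ]
 [ 0.    -0.002 -1.   ]] [-0.33391769 -0.48938457 -8.76972935]
saddle_top 0.65 [327. 162.] [0.6544 0.1135 0.068 ]
```

View pics/w4.png

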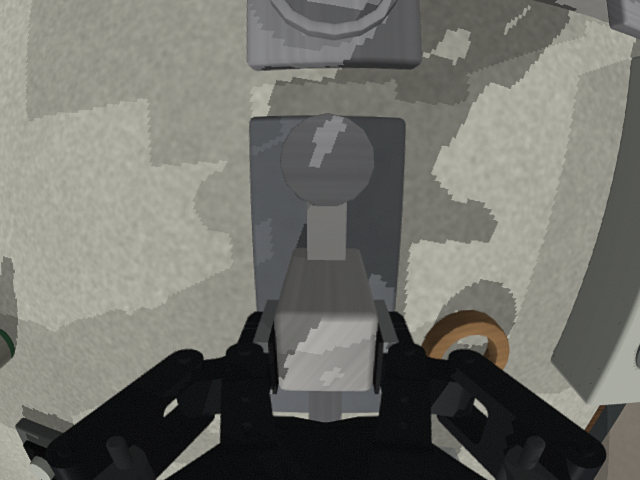

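The lug's front edge runs at row 66 (cols 248–421) with the saddle at (327,160), square to it. Now I'll compute the remaining shift.

Run:
```python
from h import *
c=cams.calibration("wrist"); st=observe()
R=np.array(st["tool_rot"]);p=np.array(st["position"])
def tl(uv,z): return ((R.T@(pt("wrist",uv,z=z,st=st)-p))*1000).round(1)
for uv,z in [((250,69),.08),((420,69),.08),((248,62),.092),((420,62),.092),((333,-4),.099),((327,160),.0696)]: print(uv,tl(uv,z))
d=np.load("d4.npy"); print((R.T@(pt("wrist",(334,55),depth=d,st=st)-p)*1000).round(1), pt("wrist",(334,55),depth=d,st=st))
```

```text
(250, 69) [100.7 -26.2 -11.2]
(420, 69) [101.2  33.4 -11.1]
(248, 62) [100.8 -24.5 -23.2]
(420, 62) [101.2  30.3 -23.1]
(333, -4) [120.2   2.3 -30.2]
(327, 160) [66.8  0.7 -0.7]
[101.9   2.7 -24.9] [0.65066034 0.14817942 0.09373361]
```

>>> {"name": "move_arm", "arguments": {
  "jaw": [3,3,3,3,3,3,3,3],
  "dp": [
    [0,0.2,0.4],
    [1.5,0,0],
    [1.6,0,0],
    [1.5,0,0],
    [1.5,0,0],
    [0,0,0],
    [0,0,0],
    [0,0,0]
  ],
  "turn": [
    [0,0,0],
    [0,0,0],
    [0,0,0],
    [0,0,0],
    [0,0,0],
    [0,0,0],
    [0,0,0],
    [0,0,0]
  ]
}}

```text
time_s: 14.97
position: [0.6571, 0.109, 0.064]
tool_rot: [[-0.18, 0.984, 0.0], [0.984, 0.18, -0.0], [-0.0, 0.0, -1.0]]
ft_force: [0.4, -0.6, -8.2]
grip_width: 0.0349
gripper_force: 83.5
```

>>> {"name": "move_arm", "arguments": {
  "jaw": [3,3,3,3,3],
  "dp": [
    [0,0,0.3],
    [0,0,0.3],
    [0,0,0.15],
    [0,0,0],
    [0,0,0]
  ],
  "turn": [
    [0,0,0],
    [0,0,0],
    [0,0,0],
    [0,0,0],
    [0,0,0]
  ]
}}

```text
time_s: 15.38
position: [0.6571, 0.1082, 0.0561]
tool_rot: [[-0.179, 0.984, -0.0], [0.984, 0.179, -0.0], [0.0, -0.0, -1.0]]
ft_force: [0.3, -0.5, -9.1]
grip_width: 0.0355
gripper_force: 83.7
```

Run:
```python
from h import *
c=cams.calibration("wrist"); st=observe(); im,d=cams.get_image("wrist"); save("w5",im)
print(st["time_s"],st["position"],st["q"])
```

```text
15.3833 [0.65710825 0.1081665  0.0561086 ] [-8.14501672e-01  4.20819857e+01  6.75977280e+01 -8.19847629e-04
  7.03380477e+01 -1.11050917e+01]
```

View pics/w5.png

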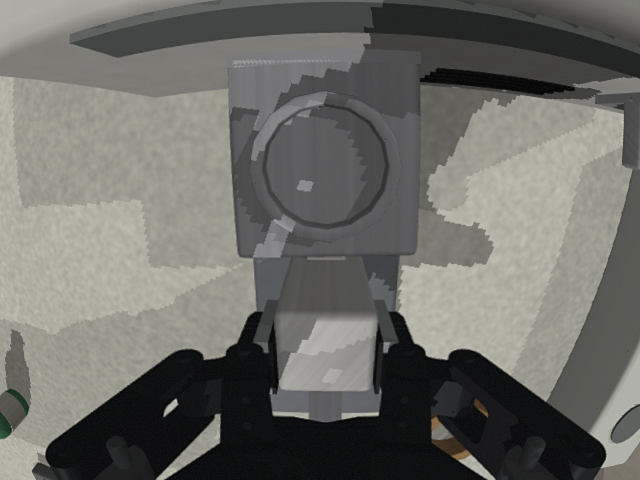

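The ring is centred at about (325,166), above the saddle. Checking the offset.

Run:
```python
from h import *
c=cams.calibration("wrist"); st=observe()
R=np.array(st["tool_rot"]);p=np.array(st["position"])
def tl(uv,z): return ((R.T@(pt("wrist",uv,z=z,st=st)-p))*1000).round(1)
for uv,z in [((250,166),.099),((400,166),.099),((325,92),.099),((325,239),.099),((240,257),.086),((413,257),.086)]: print(uv,tl(uv,z))
```

```text
(250, 166) [ 68.1 -20.3 -42.7]
(400, 166) [ 68.1  20.1 -42.7]
(325, 92) [ 87.6  -0.1 -42.7]
(325, 239) [ 47.6  -0.1 -42.7]
(240, 257) [ 37.9 -27.6 -29.7]
(413, 257) [ 37.9  28.5 -29.7]
```

>>> {"name": "move_arm", "arguments": {
  "jaw": [3,3,4.5,6.5,8.5,8.5,8.5,8.5],
  "dp": [
    [0,0,0.1],
    [0,0,0],
    [0,0,0],
    [0,0,0],
    [0,0,0],
    [0,0,0],
    [0,0,0],
    [0,0,0]
  ],
  "turn": [
    [0,0,0],
    [0,0,0],
    [0,0,0],
    [0,0,0],
    [0,0,0],
    [0,0,0],
    [0,0,0],
    [0,0,0]
  ]
}}

```text
time_s: 16.1
position: [0.6573, 0.1084, 0.0556]
tool_rot: [[-0.179, 0.984, 0.001], [0.984, 0.179, 0.0], [-0.0, 0.001, -1.0]]
ft_force: [-0.4, -0.3, 0.3]
grip_width: 0.0851
gripper_force: 0.0
```

>>> {"name": "move_arm", "arguments": {
  "jaw": [8.5,8.5,8.5,8.5,8.5,5,2,0,0,0],
  "dp": [
    [0,0,-2],
    [0,0,-3.3],
    [0,0,-3.3],
    [0,0,-3.4],
    [-3,0,0],
    [-3.1,0,0],
    [-3.1,0,0],
    [-3,0,0],
    [0,0,0],
    [0,0,0]
  ],
  "turn": [
    [0,0,0],
    [0,0,0],
    [0,0,0],
    [0,0,0],
    [0,0,0],
    [0,0,0],
    [0,0,0],
    [0,0,0],
    [0,0,0],
    [0,0,0]
  ]
}}

```text
time_s: 16.93
position: [0.679, -0.0131, 0.1751]
tool_rot: [[-0.177, 0.984, -0.0], [0.984, 0.177, 0.0], [0.0, -0.0, -1.0]]
ft_force: [-0.7, 0.2, 0.3]
grip_width: 0.025
gripper_force: 0.0
```

Run:
```python
from h import *
cams.calibration("side")
st=observe()
print(st["time_s"],st["position"])
for n in ["side","scene"]:
    im,d=cams.get_image(n); save(n+"6",im)
    for q,z in [("handle_pad",.124),("jack",0)]:
        for a in cams.mark_of(n,q)[:1]:
            uv=np.array(a["location"])*[640,480]; c,f=K(n); print(n,q,round(a["p"],2),uv.round(),pt(n,uv,z=z).round(4))
    if n=="side": cv2.imwrite("pics/side6c.png",cv2.resize(im[170:370,200:440],None,fx=3,fy=3)[:,:,::-1])
```

```text
16.9333 [ 0.67902004 -0.01311626  0.1751401 ]
side handle_pad 0.74 [336. 225.] [ 0.6689 -0.0066  0.124 ]
side jack 0.79 [299. 253.] [0.654 0.11  0.   ]
scene handle_pad 0.85 [307. 260.] [ 0.6689 -0.0075  0.124 ]
scene jack 0.89 [361. 288.] [0.6469 0.1138 0.    ]
```

View pics/side6c.png

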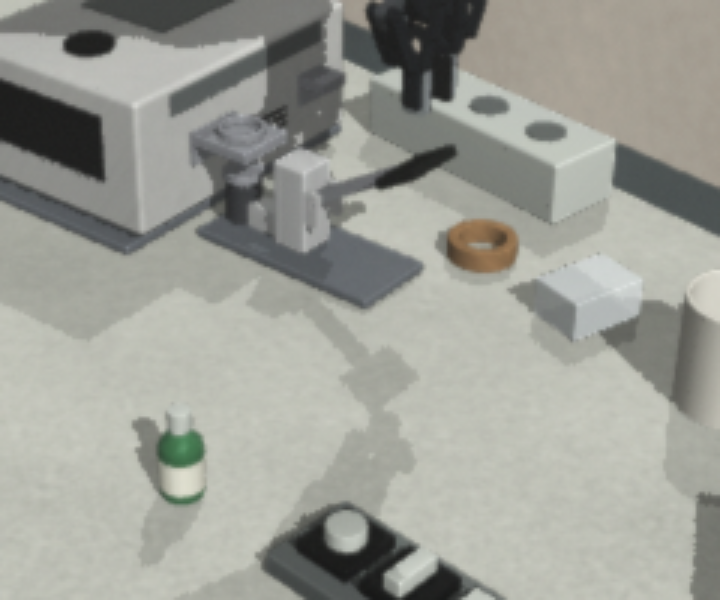

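>>> {"name": "move_arm", "arguments": {
  "jaw": [0,0,0,0,0,0,0,0,0,0],
  "dp": [
    [0,-0.4,1.7],
    [0,0,1.8],
    [0,0,0],
    [0,0,1],
    [0,0,1.2],
    [-0.1,0,1.2],
    [-0.1,0,1.2],
    [-0.1,0,1.2],
    [-0.1,0,0.8],
    [0,0,0]
  ],
  "turn": [
    [0,0,0],
    [0,0,0],
    [0,0,0],
    [0,0,0],
    [0,0,0],
    [0,0,0],
    [0,0,0],
    [0,0,0],
    [0,0,0],
    [0,0,0]
  ]
}}

```text
time_s: 18.07
position: [0.6771, -0.0174, 0.0758]
tool_rot: [[-0.179, 0.984, 0.004], [0.984, 0.179, -0.002], [-0.003, 0.004, -1.0]]
ft_force: [-1.4, -3.3, 14.5]
grip_width: -0.0
gripper_force: 6.9
```

>>> {"name": "move_arm", "arguments": {
  "jaw": [0,0,0,0],
  "dp": [
    [0,0,0.7],
    [0,0,0.3],
    [0,0,0],
    [0,0,0]
  ],
  "turn": [
    [0,0,0],
    [0,0,0],
    [0,0,0],
    [0,0,0]
  ]
}}

```text
time_s: 18.4
position: [0.6773, -0.018, 0.0677]
tool_rot: [[-0.179, 0.984, 0.006], [0.984, 0.179, -0.004], [-0.005, 0.005, -1.0]]
ft_force: [-3.6, -7.2, 15.8]
grip_width: -0.0002
gripper_force: 7.7
```

>>> {"name": "move_arm", "arguments": {
  "jaw": [0,0,0,0],
  "dp": [
    [0,0,0.3],
    [0,0,0.2],
    [0,0,0],
    [0,0,0]
  ],
  "turn": [
    [0,0,0],
    [0,0,0],
    [0,0,0],
    [0,0,0]
  ]
}}

```text
time_s: 18.73
position: [0.6774, -0.0181, 0.0629]
tool_rot: [[-0.179, 0.984, 0.006], [0.984, 0.179, -0.004], [-0.005, 0.005, -1.0]]
ft_force: [-3.6, -8.0, 16.9]
grip_width: -0.0
gripper_force: 8.5
```

>>> {"name": "move_arm", "arguments": {
  "jaw": [0,0,0,0],
  "dp": [
    [0,0,0.2],
    [0,0,0.1],
    [0,0,0],
    [0,0,0]
  ],
  "turn": [
    [0,0,0],
    [0,0,0],
    [0,0,0],
    [0,0,0]
  ]
}}

```text
time_s: 19.07
position: [0.6775, -0.0182, 0.0613]
tool_rot: [[-0.179, 0.984, 0.007], [0.984, 0.179, -0.004], [-0.006, 0.006, -1.0]]
ft_force: [-6.6, -6.5, 24.6]
grip_width: 0.0001
gripper_force: 12.6
```

Run:
```python
from h import *
cams.calibration("side"); im,d=cams.get_image("side")
cv2.imwrite("pics/side7c.png",cv2.resize(im[170:330,220:420],None,fx=3.6,fy=3.6)[:,:,::-1])
```

```text
(no output)
```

View pics/side7c.png

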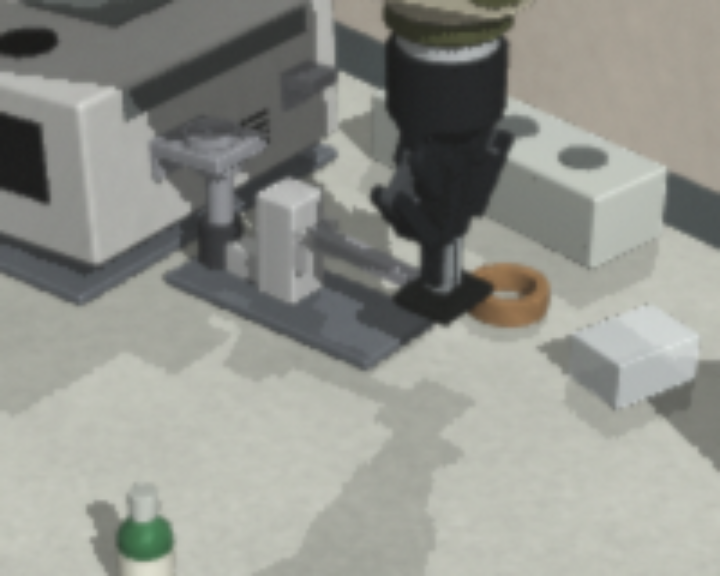

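The picture shows the handle level under the fingertips, the saddle extended and the lug raised, with the jack flat. I'm letting the handle up.

>>> {"name": "move_arm", "arguments": {
  "jaw": [0,0,0,0,0,0,0,0,0,0,0,0],
  "dp": [
    [0,0,-0.6],
    [0,0,-0.8],
    [0.1,0,-0.9],
    [0.1,0,-1],
    [0.1,0,-1],
    [0.1,0,-1],
    [0,0,-1],
    [0,0,-1.2],
    [0,0,-1.2],
    [0,0,0],
    [0,0,0],
    [0,0,0]
  ],
  "turn": [
    [0,0,0],
    [0,0,0],
    [0,0,0],
    [0,0,0],
    [0,0,0],
    [0,0,0],
    [0,0,0],
    [0,0,0],
    [0,0,0],
    [0,0,0],
    [0,0,0],
    [0,0,0]
  ]
}}

```text
time_s: 20.12
position: [0.6747, -0.0124, 0.1424]
tool_rot: [[-0.179, 0.984, -0.002], [0.984, 0.179, 0.0], [0.0, -0.001, -1.0]]
ft_force: [0.1, 0.7, -0.5]
grip_width: -0.0002
gripper_force: 0.0
```

Run:
```python
from h import *
cams.calibration("side"); im,d=cams.get_image("side")
cv2.imwrite("pics/side8c.png",cv2.resize(im[170:330,220:420],None,fx=3.6,fy=3.6)[:,:,::-1])
```

```text
(no output)
```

View pics/side8c.png

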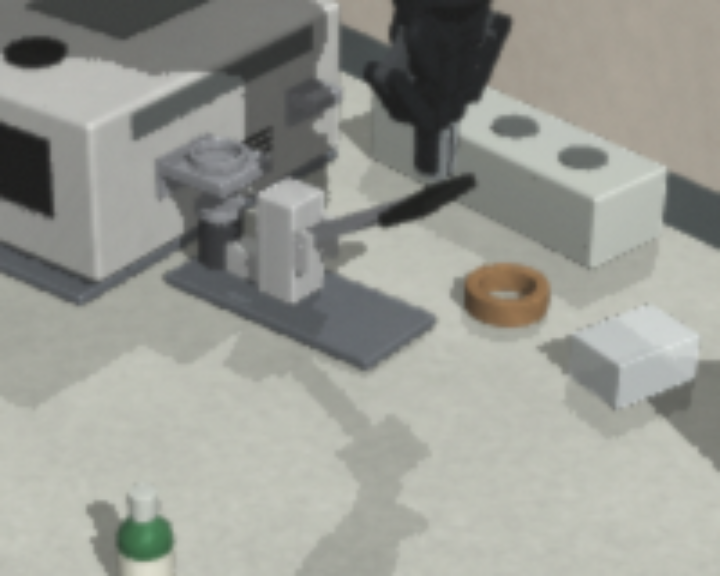

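The handle is fully up, free of the fingers, the analyser is down and the jack hasn't moved. Second stroke.

>>> {"name": "move_arm", "arguments": {
  "jaw": [0,0,0,0,0,0,0,0,0,0,0,0],
  "dp": [
    [0,0,0],
    [0,0,1],
    [0,0,1.2],
    [-0.1,0,1.2],
    [-0.1,0,1.2],
    [-0.1,0,1.2],
    [-0.1,0,1.0],
    [0,0,0.8],
    [0,0,0.6],
    [0,0,0.5],
    [0,0,0],
    [0,0,0]
  ],
  "turn": [
    [0,0,0],
    [0,0,0],
    [0,0,0],
    [0,0,0],
    [0,0,0],
    [0,0,0],
    [0,0,0],
    [0,0,0],
    [0,0,0],
    [0,0,0],
    [0,0,0],
    [0,0,0]
  ]
}}

```text
time_s: 21.17
position: [0.6767, -0.0185, 0.0609]
tool_rot: [[-0.179, 0.984, 0.005], [0.984, 0.179, -0.004], [-0.005, 0.004, -1.0]]
ft_force: [-10.6, -7.5, 33.3]
grip_width: 0.0002
gripper_force: 16.6
```

>>> {"name": "move_arm", "arguments": {
  "jaw": [0,0,0,0,0,0],
  "dp": [
    [0,0,0.02],
    [0,0,0],
    [0,0,0],
    [0,0,0],
    [0,0,0],
    [0,0,0]
  ],
  "turn": [
    [0,0,0],
    [0,0,0],
    [0,0,0],
    [0,0,0],
    [0,0,0],
    [0,0,0]
  ]
}}

```text
time_s: 21.67
position: [0.6767, -0.0184, 0.0609]
tool_rot: [[-0.179, 0.984, 0.005], [0.984, 0.179, -0.004], [-0.005, 0.004, -1.0]]
ft_force: [-10.9, -7.2, 34.0]
grip_width: -0.0004
gripper_force: 16.9
```

```bash
python3 -c "
from rig import ticket
print(ticket.close_job())"
```

```text
the job is handed in; nothing more can be done
None
```

I pressed the round, square and bar keys in order, set the jack under the lift lug, ran the trial stroke and release, then pumped the handle down again and handed the job in while holding it there; no verdict came back, I didn't photograph the final hold, and I viewed 11 pictures against the limit of 10.

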